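# Close a clamshell marking jig, pin it and hold it shut

## Robot

A 6-joint arm with a two-finger parallel gripper is mounted at the origin on the work surface. World frame = base frame: x ahead of the robot, y to its left, z up, the work surface at z = 0. Lengths are in m, angles in rad, forces in N, time in s.
With the tool pointing down it reaches from about 0.375 to 0.9 m from the base axis. Payload 3.1 kg.
Tool frame: the origin (TCP) lies midway between the tips of the shut fingers; the grasp point (between the pads) lies 19 mm behind it; x points along the fingers, z is the direction in which the jaws open and shut, and the axes are right-handed (so a half turn about x gives the same grasp; the last joint's range is limited). The gripper opens to 85 mm and grips with 20 to 120 N. Pads are 22 mm wide; open, the fingers measure 114 mm over their backs; the gripper's body (76 mm by 85 mm) begins 54 mm behind the grasp point. The pads swing forward as they close: fully open they stand 13 mm farther back than shut.
Start: joints at [1.087, 0.527, 1.433, -0, 1.181, -0.178], TCP at [0.188, 0.596, 0.231] pointing down, gripper open.
Joint ranges: [-3.08, 3.08], [-0.75, 2.2], [0.22, 2.44], [-1.43, 4.57], [0, 2.65], [-2.85, 2.85]. Speed limits (rad/s): [2.79, 2.79, 3.14, 3.14, 3.14, 3.14].

## Interface

Orientations are given as a unit quaternion [x, y, z, w].
In Python, from station import status, snapshot, camera_params, ticket gives the robot as it stands.
- The arm moves only by the tool arm_command, never from a script. Its argument "series" is a list that holds one entry, the list of rows, each a list of 4 numbers: the shift along the tool's x, y, z in mm, then the turn about the tool's x in rad. A call has 1 to 10 rows; each row shifts and turns the commanded pose from where the row before left it, along the tool's axes as they then stand; what a row does not reach is not made up. A row lasts 1/10 s, in which the tool goes at most 50 mm and 8.59 degrees, less where a joint would pass 70% of its speed; a pose out of reach is approached as far as the arm can. A call is refused whole if a number of a shift passes 50 or a number of a turn 0.15, either way. A call with a gripper value outside its range is refused whole. "jaw" is the opening in per cent of the stroke, from 0 (shut) to 100 (fully open), set as the call begins (left out, the last holds). The fingers move at their own pace and stop on an object; "force" is the grip in N (left out, the last holds). Time passes only in rows, so rows that do not move let the fingers close. It gives the time, the measured TCP pose, the force and the opening at its end, in the units of the state.
- status.sense(): the state, without advancing time (a new reading comes with each control period).
- snapshot(name): name is "scene" or "top" or "wrist"; returns the picture (384x512x3 uint8, red, green, blue); there is no depth.
- camera_params(name): a dict with "fovy" (degrees; the focal length in pixels is half the picture's height over the tangent of half this angle, whatever the lens; pixels are square), "cx", "cy" (the principal point, pixels), "extrinsics" (4x4, takes a point from camera to world coordinates); the wrist camera has in their place "mount" (4x4, takes a point from camera to tool coordinates, whose origin is the TCP and whose axes are the tool frame's). Camera axes: x right, y down, z forward; pixel columns grow to the right and rows downward; lengths in m; the calibration is good to about 2 mm. A picture is of the moment at which its call begins: read the wrist's pose just before it. camera_params takes no time and is no camera call.
- ticket.sign_off(): hands the job in, once; it reports no verdict.
The state is a dict: "t": time; "q": joint angles; "qd": joint speeds; "tau": joint torques, N m; "tcp_pos": TCP position; "tool_rot": TCP orientation; "force": force on the tool from outside, world axes, zero at the start; "ft_torque": the same for the moment, N m; "finger_gap": opening from 0.0 (shut) to 1.0 (fully open).
Only numpy, scipy, OpenCV 4.12 (cv2) and the standard library are available. Lean on these libraries where they do the work, as an engineer would, in place of code of your own. Each camera call takes 0.05 s, during which the arm holds its last target. There are 200 camera calls.

## Task

First swing the red lid of the marking jig down; then take the brass-headed index pin out of the black stand and push it, tip down, through the lid hole into the base hole until its flange sits fully home on the lid. Finish while still holding the jig pressed fully shut by hand (a sprung pip lifts the lid ajar as soon as you let go), with the pin fully home. Leave the two stamps in the stand, the anvil and the steel slug alone.

Things in the scene. Friction and masses are not known exactly. Their poses are not given: they have to be found in the camera images.
- jig: fixed base of the clamshell marking jig, an aluminium block 170 x 110 x 24 mm (x, y, z) fastened to the bench; origin at the centre of its underside, z up. The lid's hinge axis lies along its y axis at x = +70 mm, z = 24 mm (the base's top face); the hole is at x = -50 mm, y = 0. A round brass tag blank lies in it, flush.
- jig_lid (a joint): lid angle in rad: 0 = fully shut, flat on the base; grows to 1.3 as the free end swings up. The hinge is stiff: an open lid stays where it is left. Over the last 0.06 rad a sprung pip pushes it up: pressed down and let go, it stays 0.02 to 0.06 rad ajar. About 8 N down at the lid hole shuts it, less keeps it shut.
- lid_hole (a point): centre of the hole in the lid, at the lid's upper face, 120 mm from the hinge; moves with the lid. Hole 12 mm in diameter, right through the 12 mm lid, mouth chamfered 2 mm. The pin goes through both holes even while the lid is ajar on its pip; its flange then presses the lid shut.
- lid_pad (a point): centre of the black thumb pad on the lid's upper face, 60 mm from the hinge; moves with the lid. The red lid is a plate 150 mm long (from the hinge towards the jig's -x), 100 mm wide, 12 mm thick, its underside in the plane of the hinge axis.
- base_hole (a point): centre of the mouth of the hole in the base, on its top face, 24 mm above the bench. Hole 12 mm in diameter, right through the base, mouth chamfered 2 mm; with the lid shut the two holes are in line and vertical.
- pin_grip (a point): centre of the index pin's brass grip: an upright cylinder 18 mm in diameter, 44 mm high, z up the pin. Below it a flange 24 mm in diameter, 4 mm thick, then a steel shank 10 mm in diameter, 32 mm long, with a chamfered tip. 60 to 130 g. It stands loosely in a slot, its flange on the stand's top; lift it straight up by more than 32 mm.
- pin_shoulder (a point): centre of the underside of the pin's flange, 26 mm below pin_grip, which rests on the lid when the pin is home
- pin_tip (a point): tip of the pin, 58 mm below pin_grip
- stand: fixed black stand 75 x 250 x 40 mm (x, y, z), origin at the centre of its underside; four slots in a row along its y axis at -93, -31, 31 and 93 mm, three of them filled in varying order. Grasp with the fingers closing along its x axis to keep clear of the neighbours.
- stamp_a_grip (a point): centre of the grip of a bare steel stamp standing in the stand, same height as the pin but with a 16 mm steel grip; to be left alone
- stamp_b_grip (a point): the same for the stamp with a blue grip; to be left alone
- anvil_center (a point): centre of a small black bench anvil, 60 x 140 x 61 mm, 30 mm up; to be left alone
- slug_center (a point): centre of a round steel slug, 40 mm in diameter, 25 mm high; to be left alone
Things that resemble listed ones, but are neither listed nor needed, are in the scene too. Of the things that look like the part that bears pin_grip, the larger one is meant.

How it is judged:
By the outcome, as a careful person would: the job done as asked, in the order asked, and still so for the second after the job is handed in, while the arm keeps its last pose, push and grip.
It also fails if it takes over 54 s, if anything falls off the work surface, if the arm or the gripper's body presses on something with over 40 N, if the wrist force passes 120 N, or if a joint passes its speed limit or range.

## Working session

There is one attempt and no reset: what is moved stays moved. The work goes in short steps, Python scripts to look and compute and a tool call to move; the robot and the scene stay as the last step left them, time stands still between calls to the robot, and variables do not carry over. Pictures are saved under pics/ and viewed, about 8 in all and at most 12, crops included, and the job is handed in when it is done.

Besides the shell and the picture viewer there is one more tool, called after "Call:" by a JSON object that holds its "op" and its "data". arm_command: Moves the arm, as the interface text tells. Its arguments: {"type":"object","properties":{"series":{"type":"array"},"jaw":{"type":"number"},"force":{"type":"number"}},"required":["series"]}

```bash
mkdir -p pics; cat > h.py <<'E'
import numpy as np,cv2
from station import status,snapshot,camera_params,ticket
from scipy.spatial.transform import Rotation as R
def cam(n):
    p=camera_params(n); f=192/np.tan(np.radians(p["fovy"])/2)
    if n=="wrist":
        s=status.sense(); T=np.eye(4); T[:3,:3]=R.from_quat(s["tool_rot"]).as_matrix(); T[:3,3]=s["tcp_pos"]
        E=T@np.array(p["mount"])
    else: E=np.array(p["extrinsics"])
    return f,p["cx"],p["cy"],E
def ray(c,u,v):
    f,cx,cy,E=c; d=E[:3,:3]@np.array([(u-cx)/f,(v-cy)/f,1]); return E[:3,3],d/np.linalg.norm(d)
def plane(c,u,v,z):
    o,d=ray(c,u,v); return o+d*(z-o[2])/d[2]
def proj(c,P):
    f,cx,cy,E=c; q=E[:3,:3].T@(np.array(P)-E[:3,3]); return q[0]/q[2]*f+cx,q[1]/q[2]*f+cy
def tri(c1,p1,c2,p2):
    o1,d1=ray(c1,*p1);o2,d2=ray(c2,*p2)
    t=np.linalg.lstsq(np.c_[d1,-d2],o2-o1,rcond=None)[0]
    a,b=o1+d1*t[0],o2+d2*t[1]; return (a+b)/2,np.linalg.norm(a-b)
def grab(n,name):
    c=cam(n); im=cv2.cvtColor(snapshot(n),cv2.COLOR_RGB2BGR); cv2.imwrite(f"pics/{name}.png",im); return c,im
E
python3 - <<'E'
from h import *
s=status.sense(); print(s)
for n in("scene","top"):
    c,im=grab(n,n+"0"); print(n,c, camera_params(n).keys())
a=cv2.imread("pics/scene0.png");b=cv2.imread("pics/top0.png")
cv2.imwrite("pics/s0.png",cv2.resize(a,(780,585),interpolation=cv2.INTER_CUBIC))
cv2.imwrite("pics/t0.png",cv2.resize(b,(780,585),interpolation=cv2.INTER_CUBIC))
E
```

```text
{'t': 0.0, 'q': array([ 1.08650489e+00,  5.28459067e-01,  1.43390459e+00,  2.52074663e-06,
        1.18139309e+00, -1.78505341e-01]), 'qd': array([ 5.61753804e-04,  9.19055128e-05,  1.22653835e-03, -1.74205326e-03,
       -9.92629298e-04,  2.95179753e-05]), 'tau': array([-1.12495334e-03, -4.42355025e+01, -1.78023255e+01, -5.05363987e-04,
        8.44023773e-03, -8.90442834e-06]), 'tcp_pos': array([0.18778797, 0.59537173, 0.23033725]), 'tool_rot': array([-0.41835257,  0.57100418,  0.41768294,  0.56962823]), 'force': array([ 0.58931465, -0.16796913, -0.01063496]), 'ft_torque': array([ 0.00587567,  0.01738843, -0.0052239 ]), 'finger_gap': 1.0018808107927677}
scene (np.float64(410.9570964864491), 258.28476404192963, 194.2215660243882, array([[ 0.46951832,  0.57606443, -0.66910562,  1.11864366],
       [ 0.8829038 , -0.30136822,  0.36008066, -0.27686617],
       [ 0.00578249, -0.75982036, -0.65010737,  0.61710335],
       [ 0.        ,  0.        ,  0.        ,  1.        ]])) dict_keys(['fovy', 'cx', 'cy', 'extrinsics'])
top (np.float64(387.2779893975844), 251.62128640016152, 189.22891233063572, array([[ 0.01366385, -0.99681521,  0.07856673,  0.49876596],
       [-0.99989017, -0.01407242, -0.00464893,  0.0369094 ],
       [ 0.00573975, -0.07849458, -0.99689802,  1.02652788],
       [ 0.        ,  0.        ,  0.        ,  1.        ]])) dict_keys(['fovy', 'cx', 'cy', 'extrinsics'])
```

View pics/s0.png

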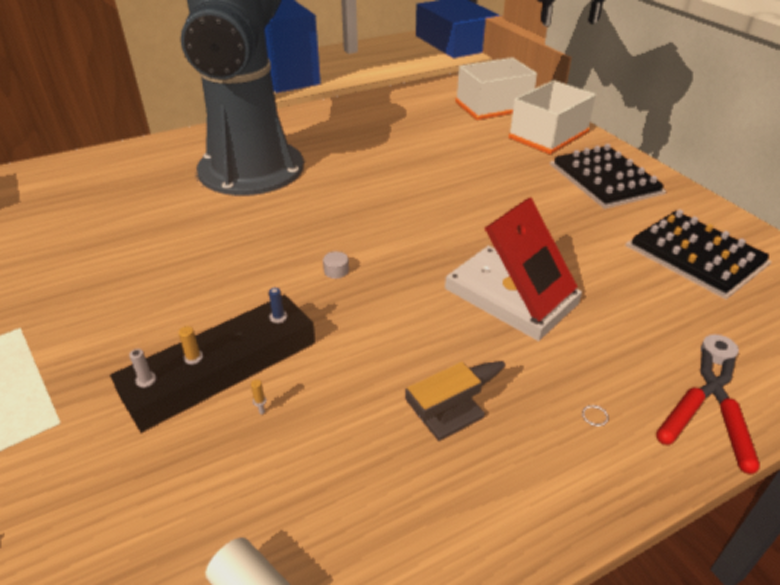

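View pics/t0.png

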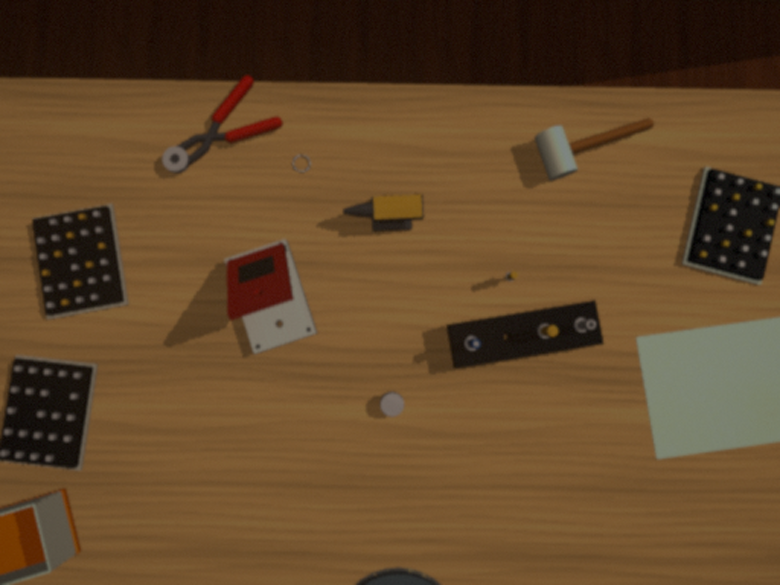

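The scene shows the red lid open (free end about (510,205), hinge about (560,320)), the stand with steel, brass and blue grips at (140,365), (190,345) and (277,303), and a small brass-headed pin on the bench at (258,395). There are two candidates for the pin. The one in the stand at scene (190,345) / top (548,330) is larger and sits in a slot, so it fits. The one at (258,395) / top (508,276) is a smaller look-alike. I'll confirm this in an enlarged crop.

```bash
python3 - <<'E'
from h import *
a=cv2.imread("pics/scene0.png");b=cv2.imread("pics/top0.png")
b=cv2.convertScaleAbs(b,alpha=1.8)
def cr(im,x,y,w=100,h=75): return cv2.resize(im[y:y+h,x:x+w],(400,300),interpolation=cv2.INTER_CUBIC)
o=np.vstack([np.hstack([cr(a,285,128),cr(b,130,155)]),np.hstack([cr(a,75,190,140,105),cr(b,290,170,112,84)])])
cv2.imwrite("pics/c1.png",o)
c=cam("top");
for n,(u,v),z in [("jig lo-left",(255,352),.024),("jig lo-r",(314,333),.024),("up-r",(287,241),.024),("stand bl",(455,367),.04),("br",(602,343),.04),("tr",(596,302),.04),("tl",(448,325),.04),("pin",(552,330),.09),("slug",(391,404),.025),("anvil",(398,207),.06)]:
    print(n,plane(c,u*.6564,v*.6564,z).round(3))
print(R.from_quat(status.sense()["tool_rot"]).as_matrix().round(3)); print(camera_params("wrist"))
E
```

```text
jig lo-left [0.467 0.247 0.024]
jig lo-r [0.5   0.149 0.024]
up-r [0.657 0.198 0.024]
stand bl [ 0.447 -0.089  0.04 ]
br [ 0.49  -0.334  0.04 ]
tr [ 0.558 -0.325  0.04 ]
tl [ 0.517 -0.077  0.04 ]
pin [ 0.51  -0.236  0.09 ]
slug [0.383 0.017 0.025]
anvil [0.711 0.01  0.06 ]
[[-0.001 -0.954  0.301]
 [-0.002  0.301  0.954]
 [-1.     0.    -0.002]]
{'fovy': 58.41913016778352, 'cx': 262.71804499465077, 'cy': 192.82230953391382, 'mount': array([[ 1.09628248e-03, -2.73384107e-01,  9.61904324e-01,
        -1.42802739e-01],
       [-6.07748351e-04, -9.61904906e-01, -2.73383579e-01,
         6.93606792e-02],
       [ 9.99999214e-01, -2.84890139e-04, -1.22066823e-03,
         4.81034054e-04],
       [ 0.00000000e+00,  0.00000000e+00,  0.00000000e+00,
         1.00000000e+00]])}
```

View pics/c1.png

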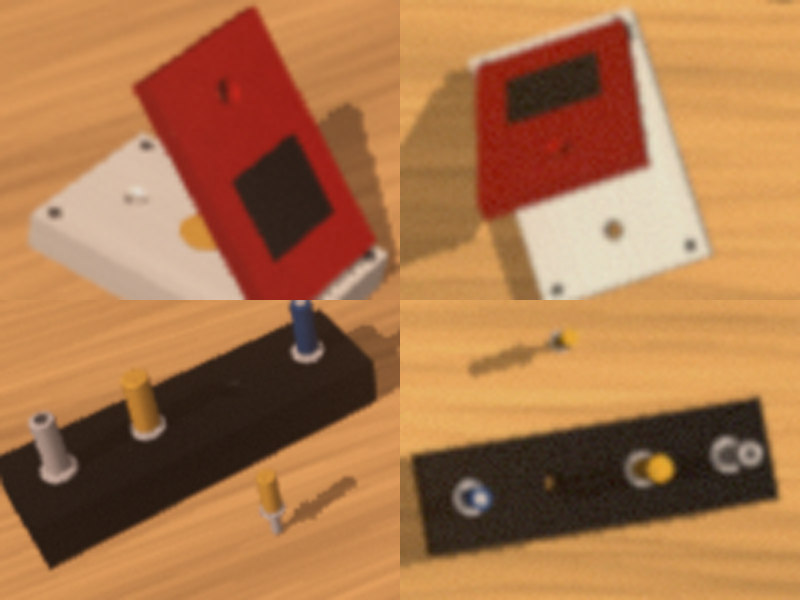

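The crops confirm it. The pin in the stand (crop about (140,400)) is about twice the size of the loose one on the bench, and it sits between the empty slot and the steel stamp. The base hole shows at crop (613,229), the lid hole at (557,147) in top and (231,92) in scene.

```bash
python3 - <<'E'
from h import *
ct,cs=cam("top"),cam("scene")
T=lambda u,v:(130+(u-400)/4,155+v/4); S=lambda u,v:(285+u/4,128+v/4)
bh=plane(ct,*T(613,229),.024); print("bh",bh.round(4),plane(cs,*S(137,193),.024).round(4))
lh,e=tri(ct,T(557,147),cs,S(231,92)); print("lh",lh.round(4),e)
lp,e=tri(ct,T(553,87),cs,S(283,199)); print("lp",lp.round(4),e)
yaw=np.arctan2(.049,.157); x=np.array([np.cos(yaw),np.sin(yaw),0]); 
h=bh+.12*x; print("hinge",h.round(3),"jig c",(bh+.05*x).round(3))
for p in(lh,lp):
  d=p-h; print("along -x",-(d@x),"lat",d@np.array([-x[1],x[0],0]),"up",d[2], "th from r",)
d=lh-lp; print("theta",np.arctan2(d[2],-(d@x)), np.linalg.norm(d))
# stand from top crop: pin flange centre & grips
TP=lambda u,v:(290+(u-400)*.28,170+(v-300)*.28); SP=lambda u,v:(75+u*.35,190+(v-300)*.35)
print("pin top", tri(ct,TP(658,469),cs,SP(139,374)), "flange",plane(ct,*TP(640,468),.042).round(4), plane(cs,*SP(147,428),.042).round(4))
print("stamps fl",plane(ct,*TP(467,497),.042).round(4),plane(ct,*TP(726,454),.042).round(4))
E
```

```text
bh [0.5157 0.2079 0.024 ] [0.5172 0.2086 0.024 ]
lh [0.562  0.2266 0.117 ] 0.0007451308953271732
lp [0.6025 0.2401 0.0676] 0.00022496168450867487
hinge [0.63  0.244 0.024] jig c [0.563 0.223 0.024]
along -x 0.07022885298982433 lat 0.0040254939264245315 up 0.09297058625601734 th from r
along -x 0.02755496286647443 lat 0.004828490004670051 up 0.04362087426185718 th from r
theta 0.8578159730024923 0.06524645411720068
pin top (array([ 0.50869547, -0.23577485,  0.08512488]), np.float64(0.002525803602253013)) flange [ 0.5093 -0.2368  0.042 ] [ 0.5152 -0.2396  0.042 ]
stamps fl [ 0.4871 -0.1137  0.042 ] [ 0.5201 -0.2982  0.042 ]
```

Call:
{"op": "arm_command", "data": {"series": [[[0,0,0,0.135],[0,0,0,0.135],[0,0,0,0.135],[0,0,0,0.135],[0,0,0,0.135],[0,0,0,0.135],[0,0,0,0.136],[0,-39,24,0],[0,-39,24,0],[0,-39,24,0]]], "jaw": 0, "force": 60}}

```text
t: 1.1
tcp_pos: [0.2936, 0.5064, 0.2308]
tool_rot: [-0.113, 0.698, 0.113, 0.698]
force: [0.7, 0.3, -0.3]
finger_gap: 0.002
```

Call:
{"op": "arm_command", "data": {"series": [[[0,-39,24,0],[0,-39,24,0],[0,-39,24,0],[0,-39,24,0],[0,-39,24,0],[0,-39,24,0],[0,-39,24,0],[0,-39,24,0],[0,-39,24,0],[0,0,0,0]]]}}

```text
t: 2.1
tcp_pos: [0.6133, 0.2373, 0.2307]
tool_rot: [-0.111, 0.697, 0.109, 0.7]
force: [-0.6, -0.6, -0.3]
finger_gap: -0.0
```

Call:
{"op": "arm_command", "data": {"series": [[[40,0,0,0],[40,0,0,0],[38,0,0,0],[4,0,-15,0],[0,0,-15,0],[8,0,-9,0],[8,0,-9,0],[8,0,-6,0],[0,0,0,0]]]}}

```text
t: 3.0
tcp_pos: [0.5549, 0.2249, 0.084]
tool_rot: [-0.112, 0.7, 0.112, 0.697]
force: [-1.2, -0.6, 0.4]
finger_gap: 0.001
```

Call:
{"op": "arm_command", "data": {"series": [[[8,0,-5,0],[8,0,-4,0],[8,0,-2,0],[6,0,-1,0],[6,0,-1,0],[4,0,0,0],[0,0,0,0]]]}}

```text
t: 3.7
tcp_pos: [0.5445, 0.2209, 0.0445]
tool_rot: [-0.112, 0.698, 0.112, 0.698]
force: [-0.3, -0.0, 0.7]
finger_gap: 0.003
```

```bash
python3 - <<'E'
from h import *
print(status.sense()["force"],status.sense()["tcp_pos"])
c,im=grab("scene","s1")
cv2.imwrite("pics/s1c.png",cv2.resize(im[60:260,200:460],(780,600),interpolation=cv2.INTER_CUBIC))
E
```

```text
[-0.31084366 -0.01169025  0.73594599] [0.54453588 0.22087281 0.04449108]
```

View pics/s1c.png

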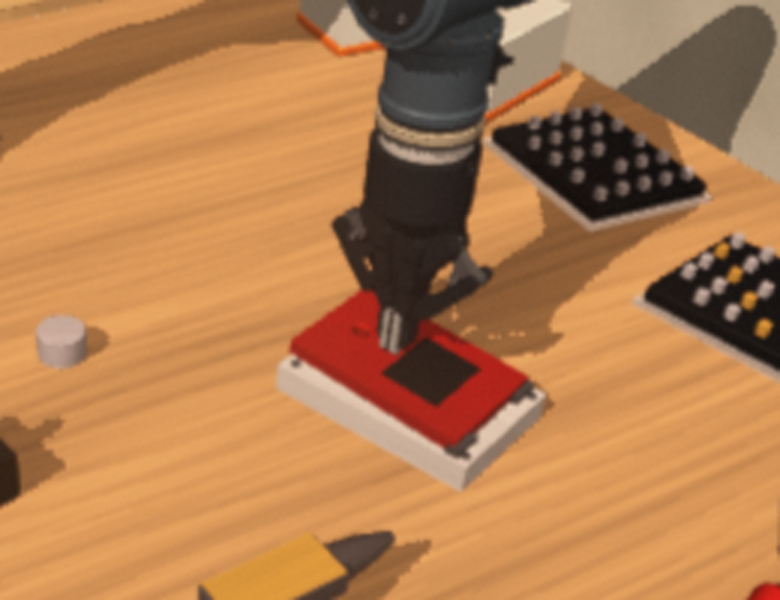

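The gripper has swung the lid nearly shut (lid hole at about (360,332), pad at about (432,372)). I'll press it down the rest of the way.

Call:
{"op": "arm_command", "data": {"series": [[[3,0,0,0],[3,0,0,0],[2,0,0,0],[2,0,0,0],[0,0,0,0]]]}}

```text
t: 4.25
tcp_pos: [0.5445, 0.2207, 0.0361]
tool_rot: [-0.112, 0.698, 0.112, 0.698]
force: [-3.0, -0.4, 6.1]
finger_gap: -0.003
```

Call:
{"op": "arm_command", "data": {"series": [[[-20,0,0,0],[-40,0,-10,0],[-45,0,-15,0],[-40,0,-5,0],[0,0,0,0],[0,0,0,0]]], "jaw": 60}}

```text
t: 4.85
tcp_pos: [0.5169, 0.2117, 0.1815]
tool_rot: [-0.112, 0.697, 0.112, 0.699]
force: [0.8, 0.2, -0.3]
finger_gap: 0.599
```

```bash
python3 - <<'E'
from h import *
print(status.sense()["tcp_pos"])
c,im=grab("wrist","w1"); grab("scene","s2"); grab("top","t2")
print(proj(c,[.516,.208,.04]))
cv2.imwrite("pics/w1b.png",cv2.resize(im,(780,585),interpolation=cv2.INTER_CUBIC))
E
```

```text
[0.5169154  0.2116759  0.18145984]
(np.float64(259.7781374986138), np.float64(183.61757574951474))
```

View pics/w1b.png

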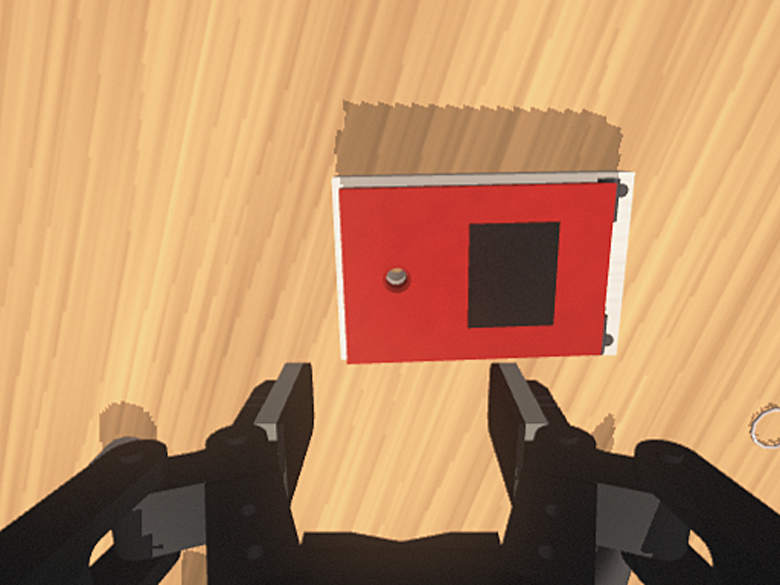

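The lid is down and slightly ajar, with the hole mouth centred at about (397,279) in this enlarged view. Next I'll fit it with a mask and move over the pin.

```bash
python3 - <<'E'
from h import *
c=cam("wrist"); im=cv2.imread("pics/w1.png")
b,g,r=[im[...,i].astype(int) for i in range(3)]
m=((r>120)&(g<70)).astype(np.uint8)
cs,hi=cv2.findContours(m,cv2.RETR_CCOMP,cv2.CHAIN_APPROX_NONE)
for k,h in zip(cs,hi[0]):
    if cv2.contourArea(k)>30:
        (u,v),rad=cv2.minEnclosingCircle(k); M=cv2.moments(k)
        u,v=M["m10"]/M["m00"],M["m01"]/M["m00"]
        print(h[3],cv2.contourArea(k),(u,v),rad,cv2.boundingRect(k),plane(c,u,v,.041).round(4))
E
```

```text
-1 19482.0 (311.9660969099682, 177.38911131642882) 105.9732437133789 (223, 120, 182, 119) [0.5533 0.2272 0.041 ]
0 167.0 (259.9171656686627, 182.0379241516966) 7.886962413787842 (252, 175, 16, 16) [0.5131 0.2097 0.041 ]
0 4051.5 (335.9780739643753, 179.64206672425848) 46.09782028198242 (306, 145, 63, 71) [0.5731 0.2317 0.041 ]
```

Call:
{"op": "arm_command", "data": {"series": [[[0,0,0,0.145],[0,-44,-9,0],[0,-44,-9,0],[0,-44,-9,0],[0,-44,-9,0],[0,-44,-9,0],[0,-44,-8,0],[0,-44,-8,0],[0,-44,-8,0],[0,-44,-8,0]]]}}

```text
t: 6.0
tcp_pos: [0.5081, -0.1934, 0.1785]
tool_rot: [-0.061, 0.705, 0.062, 0.704]
force: [1.2, -0.2, 0.1]
finger_gap: 0.602
```

Call:
{"op": "arm_command", "data": {"series": [[[0,-44,-8,0],[0,0,0,0],[0,0,0,0]]]}}

```text
t: 6.3
tcp_pos: [0.5078, -0.2371, 0.1785]
tool_rot: [-0.06, 0.705, 0.061, 0.704]
force: [-0.6, 0.4, -0.5]
finger_gap: 0.599
```

```bash
python3 - <<'E'
from h import *
print(status.sense()["tcp_pos"])
c,im=grab("wrist","w2"); print(proj(c,[.509,-.237,.088]))
h=cv2.cvtColor(im,cv2.COLOR_BGR2HSV)
cv2.imwrite("pics/w2b.png",cv2.resize(im,(780,585),interpolation=cv2.INTER_CUBIC))
E
```

```text
[ 0.50781517 -0.23709957  0.17847097]
(np.float64(264.6500457468019), np.float64(197.69067865644456))
```

View pics/w2b.png

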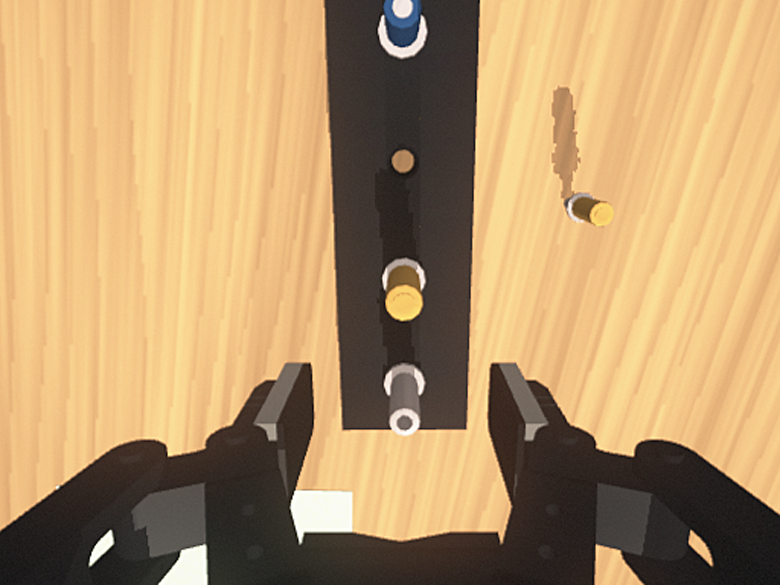

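The pin's brass top is centred at (404,303), between the fingers. The empty slot is at (402,160), the neighbouring steel stamp at (404,420), and the small look-alike at (590,210). I'll descend and grip.

Call:
{"op": "arm_command", "data": {"series": [[[30,-1,2,0],[40,0,0,0],[40,0,0,0],[20,0,0,0],[0,0,0,0]]]}}

```text
t: 6.85
tcp_pos: [0.5084, -0.2334, 0.0469]
tool_rot: [-0.06, 0.707, 0.064, 0.702]
force: [-0.3, -0.2, 0.3]
finger_gap: 0.601
```

Call:
{"op": "arm_command", "data": {"series": [[[0,0,0,0],[0,0,0,0],[0,0,0,0],[0,0,0,0],[0,0,0,0],[0,0,0,0]]], "jaw": 0, "force": 70}}

```text
t: 7.45
tcp_pos: [0.511, -0.2372, 0.0519]
tool_rot: [-0.062, 0.704, 0.061, 0.705]
force: [-2.7, 1.1, 6.1]
finger_gap: 0.193
```

Call:
{"op": "arm_command", "data": {"series": [[[-10,0,0,0],[-30,0,0,0],[-40,0,0,0],[-40,0,0,0],[0,0,0,0],[0,0,0,0]]]}}

```text
t: 8.05
tcp_pos: [0.5116, -0.2376, 0.172]
tool_rot: [-0.062, 0.703, 0.061, 0.706]
force: [-0.7, 0.7, -0.9]
finger_gap: 0.194
```

```bash
python3 - <<'E'
from h import *
s=status.sense();print(s["tcp_pos"],s["finger_gap"],s["force"])
print(R.from_quat(s["tool_rot"]).as_matrix().round(3))
c,im=grab("wrist","w3"); c2,i2=grab("scene","s3")
u,v=proj(c2,s["tcp_pos"]);u,v=int(u),int(v);print(u,v)
a=cv2.resize(im[130:330,180:345],(400,485));b=cv2.resize(i2[max(v-60,0):v+50,u-45:u+45],(400,489))[:485]
cv2.imwrite("pics/w3b.png",np.hstack([a,b]))
E
```

```text
[ 0.51156159 -0.23762929  0.17201985] 0.19393112693753173 [-0.7053012   0.73359301 -0.94862098]
[[ 0.003 -0.173  0.985]
 [-0.002  0.985  0.173]
 [-1.    -0.003  0.003]]
111 180
```

View pics/w3b.png

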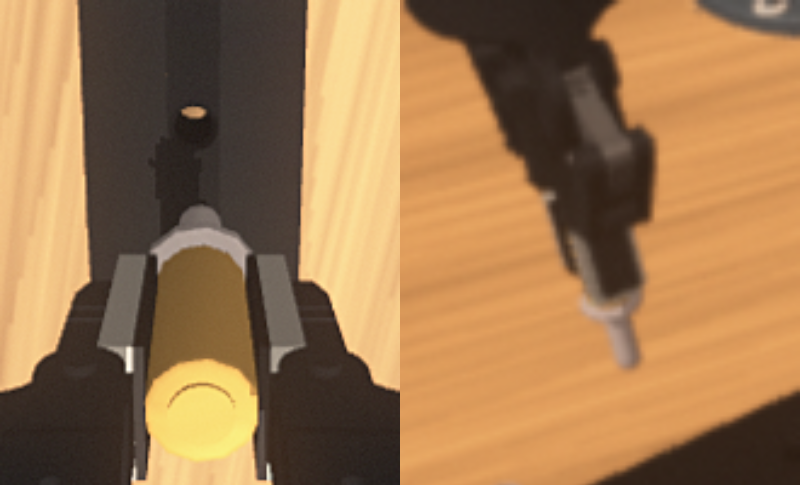

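The pin came out of the slot and is held upright, with its flange just under the fingertips and the shank hanging straight down (tip at left panel (200,213), right panel (628,362)). I'll check its tilt and offset in the tool frame.

```bash
python3 - <<'E'
from h import *
s=status.sense(); c=cam("wrist"); M=R.from_quat(s["tool_rot"]).as_matrix(); p=s["tcp_pos"]
loc=lambda P:(M.T@(np.array(P)-p)*1000).round(1)
def at(u,v,tx):  # plane tool x = tx
    o,d=ray(c,u,v); n=M[:,0]; return loc(o+d*((tx-n@(o-p))/(n@d)))
print("top",at(263.3,299.1,-.036),"tip",at(262.5,217.9,.044))
P,e=tri(c,(262.5,217.9),cam("scene"),(117.3,201.4)); print("tri tip",loc(P),e)
for n,q in (("top",[-.036,0,0]),("tip",[.044,0,0]),("flange",[.012,0,0])): print(n,proj(c,p+M@np.array(q)))
t=np.array([.515,.209])-p[:2]; print("to hole tool y,z",M[:,1][:2]@t,M[:,2][:2]@t)
E
```

```text
top [-36.    0.1   0.3] tip [44.   1.4 -0.1]
tri tip [47.2 -0.7 -0.6] 0.0020263731655572243
top (np.float64(262.5307764286528), np.float64(299.31311200915957))
tip (np.float64(262.6531879460562), np.float64(220.19154051230737))
flange (np.float64(262.61767747157324), np.float64(243.14399306985268))
to hole tool y,z 0.43807317591280964 0.08190736188155498
```

Call:
{"op": "arm_command", "data": {"series": [[[0,44,8,0],[0,44,8,0],[0,44,8,0],[0,44,8,0],[0,44,8,0],[0,44,8,0],[0,44,8,0],[0,44,8,0],[0,43,9,0],[0,43,9,0]]]}}

```text
t: 9.15
tcp_pos: [0.5144, 0.21, 0.1684]
tool_rot: [-0.062, 0.706, 0.061, 0.703]
force: [1.2, 0.4, -1.2]
finger_gap: 0.191
```

Call:
{"op": "arm_command", "data": {"series": [[[35,0,0,0],[30,0,0,0],[0,0,0,0],[0,0,0,0]]]}}

```text
t: 9.55
tcp_pos: [0.5147, 0.2081, 0.104]
tool_rot: [-0.061, 0.706, 0.061, 0.703]
force: [0.8, -0.3, -0.4]
finger_gap: 0.194
```

```bash
python3 - <<'E'
from h import *
s=status.sense(); print(s["tcp_pos"],s["finger_gap"],s["force"])
c,im=grab("wrist","w4"); c2,i2=grab("scene","s4")
for z in(.036,.041): print("hole guess px",proj(c,[.515,.209,z]),proj(c2,[.515,.209,z]))
M=R.from_quat(s["tool_rot"]).as_matrix(); print("tip px",proj(c,s["tcp_pos"]+M[:,0]*.044),proj(c2,s["tcp_pos"]+M[:,0]*.044))
a=cv2.resize(im[150:270,210:310],(500,600),interpolation=cv2.INTER_CUBIC);u,v=map(int,proj(c2,[.515,.209,.05]));print(u,v)
b=cv2.resize(i2[v-50:v+50,u-25:u+25],(300,600),interpolation=cv2.INTER_CUBIC)
cv2.imwrite("pics/w4b.png",np.hstack([a,b]))
E
```

```text
[0.51474962 0.20811677 0.1039819 ] 0.19383241176297047 [ 0.76231445 -0.27939012 -0.35706785]
hole guess px (np.float64(263.6976459790323), np.float64(205.94893225772884)) (np.float64(319.36827976122305), np.float64(171.61319064989186))
hole guess px (np.float64(263.6860653894777), np.float64(208.4119797001313)) (np.float64(319.5890056864327), np.float64(169.89849684776033))
tip px (np.float64(262.6547155400605), np.float64(220.19103355616852)) (np.float64(320.0069699659324), np.float64(163.2943882290452))
319 166
```

View pics/w4b.png

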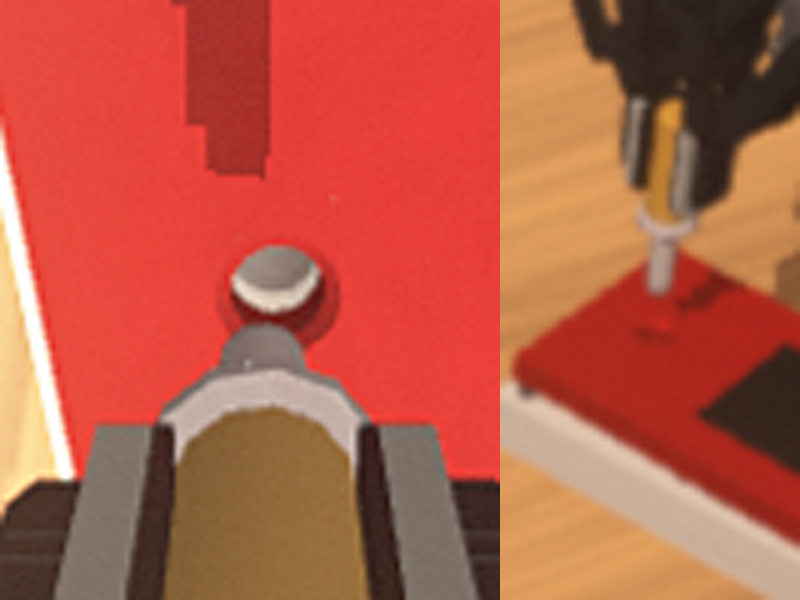

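The left panel shows the hole mouth centred at about (278,297), i.e. px (265.6,209.4), about 1 mm to the +z side of the tip at about (262,345). The scene view agrees, so I'll correct z by +1.4 mm and go down gently.

Call:
{"op": "arm_command", "data": {"series": [[[4,0,1.4,0],[8,0,0,0],[5,0,0,0],[4,0,0,0],[4,0,0,0],[4,0,0,0],[0,0,0,0]]]}}

```text
t: 10.35
tcp_pos: [0.5167, 0.2085, 0.0756]
tool_rot: [-0.062, 0.705, 0.061, 0.704]
force: [-0.3, -0.1, -0.2]
finger_gap: 0.192
```

Call:
{"op": "arm_command", "data": {"series": [[[4,0,0,0],[4,0,0,0],[4,0,0,0],[4,0,0,0],[3,0,0,0],[0,0,0,0]]]}}

```text
t: 10.95
tcp_pos: [0.5167, 0.2085, 0.0567]
tool_rot: [-0.061, 0.705, 0.061, 0.704]
force: [-1.2, 0.3, -0.8]
finger_gap: 0.196
```

Call:
{"op": "arm_command", "data": {"series": [[[3,0,0,0],[3,0,0,0],[3,0,0,0],[2,0,0,0],[0,0,0,0],[0,0,0,0]]]}}

```text
t: 11.55
tcp_pos: [0.5162, 0.2085, 0.0477]
tool_rot: [-0.062, 0.705, 0.061, 0.704]
force: [-5.7, -0.3, 13.7]
finger_gap: 0.191
```

Call:
{"op": "arm_command", "data": {"series": [[[2,0,0,0],[0,0,0,0],[0,0,0,0],[0,0,0,0]]], "force": 90}}

```text
t: 11.95
tcp_pos: [0.5162, 0.2085, 0.0475]
tool_rot: [-0.062, 0.705, 0.061, 0.704]
force: [-9.5, -0.6, 26.3]
finger_gap: 0.185
```

```bash
python3 - <<'E'
from h import *
s=status.sense(); print(s["tcp_pos"],s["finger_gap"],s["force"])
c,im=grab("wrist","w5"); c2,i2=grab("scene","s5")
a=cv2.resize(im[110:290,190:340],(400,480),interpolation=cv2.INTER_CUBIC)
b=cv2.resize(i2[130:226,285:365],(400,480),interpolation=cv2.INTER_CUBIC)
cv2.imwrite("pics/w5b.png",np.hstack([a,b]))
E
```

```text
[0.51619766 0.20848497 0.04753669] 0.18454775395124454 [-9.46810365 -0.62616509 26.34315235]
```

View pics/w5b.png

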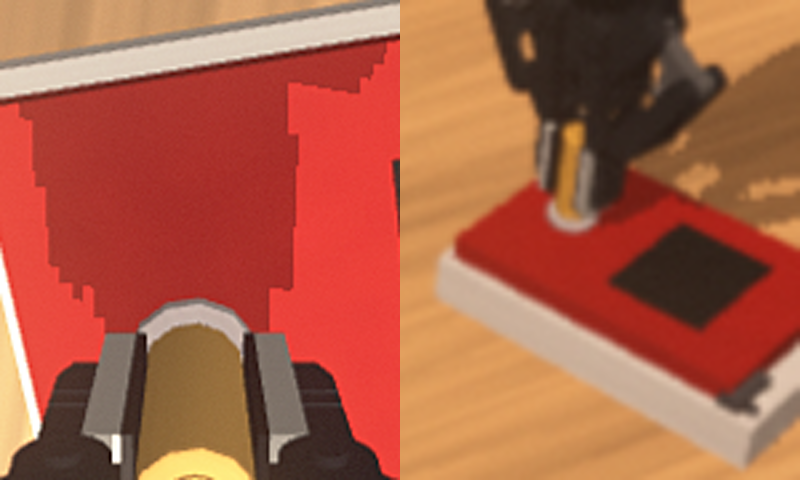

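The flange sits flat on the shut lid. Force doubled from 14 to 26 N for only 0.2 mm of travel, so the pin is home and the lid is pressed shut. I'll hand in while still holding.

```bash
python3 -c "
from station import ticket,status
s=status.sense();print(s['t'],s['tcp_pos'],s['force']);print(ticket.sign_off())"
```

```text
12.05 [0.51618098 0.20848398 0.04757056] [-8.62158256 -1.90568735 25.83816124]
the job is handed in; nothing more can be done
None
```

The job is handed in at 12 s: the lid is down, the index pin is through both holes, and the gripper is still holding it and pressing with about 26 N.

**What I did:** I swung the red lid down with the shut fingers. Then I took the larger brass-headed pin from the stand, leaving the smaller look-alike on the bench, and pushed it through the lid hole into the base until the flange met the lid.

**Last checks:**
- **Pin home:** the TCP height was 47.5 mm against about 48 mm expected for a shut lid. Pressing from 14 to 26 N moved it only 0.2 mm. The last pictures show the flange flat on the lid and no gap visible under the lid.
- **Other items:** I didn't touch the two stamps, the anvil or the slug, but took no final overview picture to confirm it.

**Disagreements:**
- The hole position differed by up to about 4 mm between views, so I settled it with a close wrist view before inserting. The pin then went in without measurable resistance.
- The jaw opening on the pin read about 16 mm against the nominal 18 mm.
- As the jaws closed on the pin, the tool rose about 3 mm with roughly 6 N upward force.
- A sideways force of about 9 N remained during the final press. I did not find the cause.

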